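Shut the charging port and lock it with the R-clip

TASK

Push the tilted charging port's hinged cover fully shut over its brass cross-drilled pin, then lock it: take the R-clip by its blue grip and push its straight leg through the hole in the pin, with the clip lying parallel to the cover, until the bow springs over the pin and sits round it. Let go of the clip, and leave the spanner and the two bottles where they are.

Things in the scene. Friction and masses are not known exactly. Their poses are not given: they have to be found in the camera images.
- pin: Fixed brass pin, 28 mm diameter, near the lower edge of the port's sloping face. Origin: centre of its cross hole. x points up the slope (35 deg above level, towards the robot), y level along the hole, z along the pin, leaning 35 deg away from the robot. Hole 13 x 13 mm, chamfered, open both sides (clip may enter from either); the pin ends 17 mm above its centre. Shut cover's top: z = -12 mm.
- cover (a joint): Cover's opening in rad: 0 shut (a stop), grows as its lower edge swings up. 6 mm steel plate, 190 mm wide, 195 mm from hinge to free edge, where a U-notch 40 mm wide, 60 mm deep passes round the pin. Level hinge at the top of the slope, at x = +160, z = -18 mm in the pin's frame. It stays where left; 3 to 5 N at 115 mm from the hinge moves it.
- cover_push (a point): Point on the cover's upper surface, on its middle line, 115 mm from the hinge, between the round window and the notch: a good place to push. It moves with the cover; x points to the hinge, z square out of the plate. With the cover shut it is at x = +45, y = 0, z = -12 mm in the pin's frame.
- clip_grip (a point): Centre of the R-clip's blue grip, 30 (x) x 26 (y) x 24 mm (z, up). Clip: 7 mm wire, 175 mm long, 140 g, flat on the table; all undersides lie 12 mm below this point. x points along the straight leg to its free end. Leg's centre line: y = -6, z = -8.5 mm. The bow arm is beside it on the +y side, out to y = +19 mm; a pull ring lies behind, to x = -45 mm.
- clip_tip (a point): Free, rounded end of the clip's straight leg, 134.5 mm ahead of the grip's centre along the clip's x.
- clip_seat (a point): Point on the straight leg's centre line beside the middle of the bow, 73 mm ahead of the grip's centre and 61.5 mm behind the leg's free end. With the clip home it is at the centre of the pin's hole.
- clip_bow (a joint): Swing of the sprung bow arm away from the leg in rad: 0 at rest, about 0.1 while riding over the pin, nearly 0 once sprung over. Its flared end meets the pin some 35 mm short of home; it springs over in the last 12 mm and draws itself home. The push along the leg takes less than 20 N.
- spanner: Steel spanner, 160 mm long, lying on the table; leave it alone. Origin under its middle.
- flask: Clear bottle with a red cap, 86 mm in diameter, 180 mm high; leave it alone. Origin under its middle.
- oil: Amber bottle with a black cap, 64 mm in diameter, 130 mm high; leave it alone. Origin under its middle.
Things that resemble listed ones, but are neither listed nor needed, are in the scene too. Of the things shaped like the part that bears clip_grip, the dark steel one is meant.

How it is judged (in metres and radians):
On the way, in this order (a step that is already met when the one before it is completed fails the run):
1. the cover is shut (value of joint cover below 0.06 rad), for 0.2 s.
2. the straight leg is through the pin's hole, with the cover shut (value of joint cover below 0.06 rad and angle between the z axis of clip_grip and the z axis of pin, either way round below 0.26 rad and angle between the x axis of clip_grip and the y axis of pin, either way round below 0.25 rad and x of clip_seat in the frame of pin between -0.008 and 0.008 m and z of clip_seat in the frame of pin between -0.008 and 0.008 m and ((y of clip_tip in the frame of pin below -0.016 m and y of clip_grip in the frame of pin above 0.016 m) or (y of clip_tip in the frame of pin above 0.016 m and y of clip_grip in the frame of pin below -0.016 m))), for 0.05 s.
At the end, for the whole second after the job is handed in: Cover shut (0.06 rad); clip let go, its leg through the pin: seat point within 7 mm of the hole's centre along the hole, 8 mm across; leg within 0.25 rad of the hole's line, clip plane within 0.26 rad of the cover's; bow sprung over and closed round the pin (below 0.08 rad) (value of joint cover below 0.06 rad and x of clip_seat in the frame of pin between -0.008 and 0.008 m and y of clip_seat in the frame of pin between -0.007 and 0.007 m and z of clip_seat in the frame of pin between -0.008 and 0.008 m and angle between the z axis of clip_grip and the z axis of pin, either way round below 0.26 rad and angle between the x axis of clip_grip and the y axis of pin, either way round below 0.25 rad and value of joint clip_bow below 0.08 rad); the robot touches nothing.
It fails at once if the spanner or a bottle is moved by more than 30 mm (distance of any of spanner, flask, oil from where it was at the start of the episode above 0.03 m).
It also fails if it takes over 61 s, if anything falls off the work surface, if the arm or the gripper's body presses on something with over 40 N, if the wrist force passes 120 N, or if a joint passes its speed limit or range.

ROBOT

A 6-joint arm with a two-finger parallel gripper is mounted at the origin on the work surface. World frame = base frame: x ahead of the robot, y to its left, z up, the work surface at z = 0. Lengths are in m, angles in degrees, forces in N, time in s.
With the tool pointing down it reaches from about 0.4 to 0.825 m from the base axis. Payload 7 kg.
Tool frame: the origin (TCP) lies at the very end of the fingers, on their centre line; the grasp point (between the pads) lies 19 mm behind it (ctrl.grip_point_offset is the distance from the TCP to the grasp point, in m); x points along the fingers, z is the direction in which the jaws open and shut, and the axes are right-handed (so a half turn about x gives the same grasp; the last joint's range is limited). The gripper opens to 88 mm and grips with 3 to 60 N. Pads are 19 mm wide; open, the fingers measure 130 mm over their backs; the gripper's body (78 mm by 193 mm) begins 47 mm behind the grasp point.
Start: joints at [-59.467, 20.546, 0.682, 0, -70.136, -16.507], TCP at [0.164, -0.655, 0.227] pointing down, gripper open.
Joint ranges: [-176.03, 176.03], [-82.01, 121.73], [-58.28, 71.71], [-173.87, 95.51], [-174.79, -0.11], [-173.66, 173.66]. Speed limits (degrees/s): [136.94, 136.94, 172.46, 180, 180, 180].

INTERFACE

Orientations are given as [roll, pitch, yaw] about the fixed x, y, z axes, in that order (R = Rz(yaw) Ry(pitch) Rx(roll)).
In Python, from plant import get_obs, snapshot, calibration, close_job, ctrl gives the robot as it stands.
- The arm moves only by the tool move_arm, never from a script. Its argument "commands" is a list that holds one entry, the list of rows, each a list of 4 numbers: the shift along the tool's x, y, z in cm, then the turn about the tool's x in rad. In form: [[[dx, dy, dz, spin], ...]]. A call has 1 to 8 rows; each row shifts and turns the commanded pose from where the row before left it, along the tool's axes as they then stand; what a row does not reach is not made up. A row lasts 1/10 s, in which the tool goes at most 50 mm and 8.59 degrees, less where a joint would pass 70% of its speed; a pose out of reach is approached as far as the arm can. A call with a gripper value outside its range is refused whole. "jaw" is the finger opening in cm, from 0 to 8.76, set as the call begins (left out, the last holds). The fingers move at their own pace and stop on an object; the grip force is fixed at half the most. Time passes only in rows, so rows that do not move let the fingers close. It gives the time, the measured TCP pose, the force and the opening at its end, in the units of the state.
- get_obs(): the state, without advancing time (a new reading comes with each control period).
- snapshot(name): name is "scene" or "top"; returns (picture, depth): 384x512x3 uint8, red, green, blue; 384x512 float32, m along the optical axis (not along the pixel's ray), 0 where there is no reading.
- calibration(name): a dict with "mtx" (3x3 intrinsics, pixels), "T" (4x4, takes a point from camera to world coordinates). Camera axes: x right, y up, looking along -z (the intrinsics and any distortion apply to the point x, -y, -z); pixel columns grow to the right and rows downward; lengths in m; the calibration is good to about 2 mm. A picture is of the moment at which its call begins. calibration takes no time and is no camera call.
- close_job(): hands the job in, once; it reports no verdict.
The state is a dict: "clock": time; "joint_pos": joint angles; "qvel": joint speeds; "tau": joint torques, N m; "tool_pos": TCP position; "orientation": TCP orientation; "force": force on the tool from outside, world axes, zero at the start; "moment": the same for the moment, N m; "opening": finger opening in m.
Only numpy, scipy, OpenCV 4.12 (cv2) and the standard library are available. Lean on these libraries where they do the work, as an engineer would, in place of code of your own. Each camera call takes 0.05 s, during which the arm holds its last target. There are 200 camera calls.

## Working session

There is one attempt and no reset: what is moved stays moved. The work goes in short steps, Python scripts to look and compute and a tool call to move; the robot and the scene stay as the last step left them, time stands still between calls to the robot, and variables do not carry over. Pictures are saved under pics/ and viewed, about 8 in all and at most 12, crops included, and the job is handed in when it is done.

Besides the shell and the picture viewer there is one more tool, called after "Request:" by a JSON object that holds its "op" and its "data", one argument or row to a line. move_arm: Moves the arm, as the interface text tells. Its arguments: {"type":"object","properties":{"commands":{"type":"array"},"jaw":{"type":"number"}},"required":["commands"]}

```bash
mkdir -p pics; ls
cat > h.py <<'E'
import numpy as np,cv2
from plant import get_obs,snapshot,calibration,close_job,ctrl
from scipy.spatial.transform import Rotation as Ro
def snap(n,tag):
    im,d=snapshot(n); np.savez(f'pics/{tag}.npz',im=im,d=d); cv2.imwrite(f'pics/{tag}.png',im[:,:,::-1]); return im,d
def cloud(n,d):
    c=calibration(n);K=c['mtx'];T=np.array(c['T']);v,u=np.mgrid[:d.shape[0],:d.shape[1]]
    p=np.stack([(u-K[0,2])/K[0,0]*d,-(v-K[1,2])/K[1,1]*d,-d],-1)
    P=p@T[:3,:3].T+T[:3,3]; P[d==0]=np.nan; return P
E
python3 - <<'E'
from h import *
for n in('scene','top'):
    im,d=snap(n,n+'0'); c=calibration(n); print(n,{k:np.round(v,3).tolist() for k,v in c.items()})
a=[cv2.imread(f'pics/{n}0.png') for n in('scene','top')]
cv2.imwrite('pics/both0.png',cv2.resize(np.vstack(a),None,fx=.78,fy=.78))
print(get_obs())
E
```

```text
pics
scene {'mtx': [[381.412, 0.0, 261.832], [0.0, 381.412, 192.495], [0.0, 0.0, 1.0]], 'T': [[-0.497, -0.618, 0.61, 1.121], [0.868, -0.346, 0.356, 0.316], [-0.009, 0.706, 0.708, 0.879], [0.0, 0.0, 0.0, 1.0]]}
top {'mtx': [[393.911, 0.0, 258.126], [0.0, 393.911, 192.142], [0.0, 0.0, 1.0]], 'T': [[0.024, 0.994, -0.102, 0.381], [-0.999, 0.026, 0.021, -0.035], [0.024, 0.102, 0.995, 1.182], [0.0, 0.0, 0.0, 1.0]]}
{'clock': 0.1, 'joint_pos': array([-5.94686526e+01,  2.05877013e+01,  6.40373543e-01, -1.77299490e-02,
       -7.01358509e+01, -1.65066061e+01]), 'qvel': array([ 0.01117792, -0.08394506,  0.03691942,  0.14997007, -0.08300176,
       -0.0811655 ]), 'tau': array([-3.71267713e-03, -5.84160876e+01,  2.93748611e+01,  7.01564535e+00,
        1.01643149e-02, -7.41978715e-05]), 'tool_pos': array([ 0.16345052, -0.65447233,  0.22572248]), 'orientation': array([  5.17655234,  89.91516729, 109.1952571 ]), 'force': array([ 0.37218535, -0.43474956, -0.59872931]), 'moment': array([-0.02109428, -0.04559701, -0.02764676]), 'opening': 0.08767099280356949}
```

View pics/scene0.png

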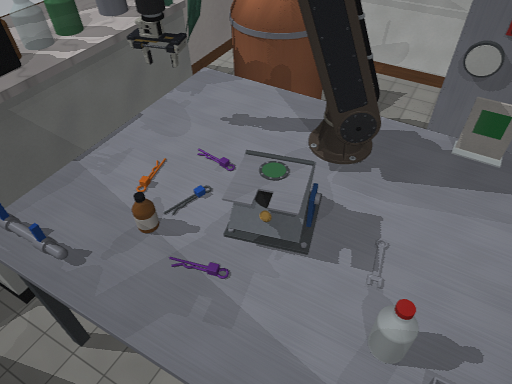

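View pics/top0.png

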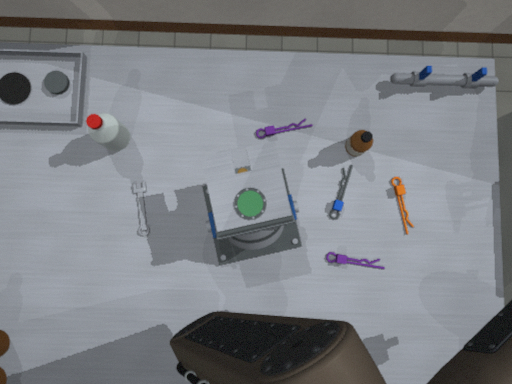

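The dark steel clip is at top (340,195), scene (190,198). The look-alikes are purple (top 285,130 and 355,262; scene 215,160 and 200,268) and orange (top 402,205; scene 152,175). Only the dark one has grey wire and a blue grip. I'll confirm that in a crop.

Run:
```python
from h import *
A={n:np.load(f'pics/{n}0.npz') for n in('scene','top')}
crop=lambda n,x0,y0,w,h:cv2.resize(A[n]['im'][y0:y0+h,x0:x0+w,::-1],(390,290) if 1 else None,interpolation=cv2.INTER_CUBIC)
L=np.vstack([np.hstack([crop('top',310,155,78,58),crop('scene',155,165,78,58)]),np.hstack([crop('top',195,145,117,87+0),crop('scene',215,145,134,100)])])
cv2.imwrite('pics/crop1.png',L)
for n in A:
    im=A[n]['im'];P=cloud(n,A[n]['d']);hsv=cv2.cvtColor(im,cv2.COLOR_RGB2HSV)
    m=cv2.inRange(hsv,(105,120,60),(125,255,255))
    k,lab,st,ce=cv2.connectedComponentsWithStats(m)
    for i in range(1,k):
        if st[i,4]>15: print(n,'blue',ce[i].round(1),st[i,4],np.nanmedian(P[lab==i],0).round(4))
    # brass
    m=cv2.inRange(hsv,(10,130,90),(28,255,255));k,lab,st,ce=cv2.connectedComponentsWithStats(m)
    for i in range(1,k):
        if st[i,4]>8: print(n,'brass',ce[i].round(1),st[i,4],np.nanmedian(P[lab==i],0).round(4))
    m=cv2.inRange(hsv,(60,100,50),(85,255,255));k,lab,st,ce=cv2.connectedComponentsWithStats(m)
    for i in range(1,k):
        if st[i,4]>50: print(n,'green',ce[i].round(1),st[i,4],np.nanmedian(P[lab==i],0).round(4))
```

```text
scene blue [311.1 204.9] 212 [0.4309 0.0671 0.1075]
scene blue [199.5 190.8] 96 [ 0.4723 -0.2924  0.0226]
scene blue [  2.9 212.9] 84 [ 0.8589 -0.6954  0.0688]
scene blue [ 36.8 231.9] 170 [ 0.8617 -0.5359  0.0847]
scene brass [267.2  14.1] 1826 [-0.6158 -0.6441  0.1515]
scene brass [262.7  51.2] 1089 [-0.5829 -0.6707 -0.0331]
scene brass [148.2 177. ] 191 [ 0.5126 -0.4893  0.0086]
scene brass [135.5 207.6] 55 [ 0.673  -0.3544  0.0976]
scene brass [265.1 215.7] 84 [ 0.5465 -0.0102  0.1306]
scene green [59.7 16.7] 423 [ 0.0995 -1.269   0.28  ]
scene green [491.8 124.1] 723 [-0.1726  0.4491  0.1348]
scene green [273.5 169.5] 272 [ 0.4537 -0.0364  0.2081]
top blue [425.4  71.9] 99 [ 0.8568 -0.5351  0.0919]
top blue [479.  74.] 116 [ 0.857  -0.6951  0.0885]
top blue [291.7 205.6] 64 [ 0.4568 -0.1492  0.1277]
top blue [337.4 204.9] 93 [ 0.4676 -0.2961  0.0235]
top blue [211.9 223.9] 85 [0.4031 0.0636 0.1268]
top brass [359.8 131.7] 16 [ 0.6733 -0.343   0.0918]
top brass [368.  144.6] 38 [ 0.6348 -0.3645  0.0973]
top brass [241.6 169.9] 17 [ 0.5477 -0.0098  0.1294]
top brass [401.  200.2] 297 [ 0.4977 -0.4895  0.0078]
top green [249.9 203. ] 485 [ 0.4531 -0.036   0.2071]
```

View pics/crop1.png

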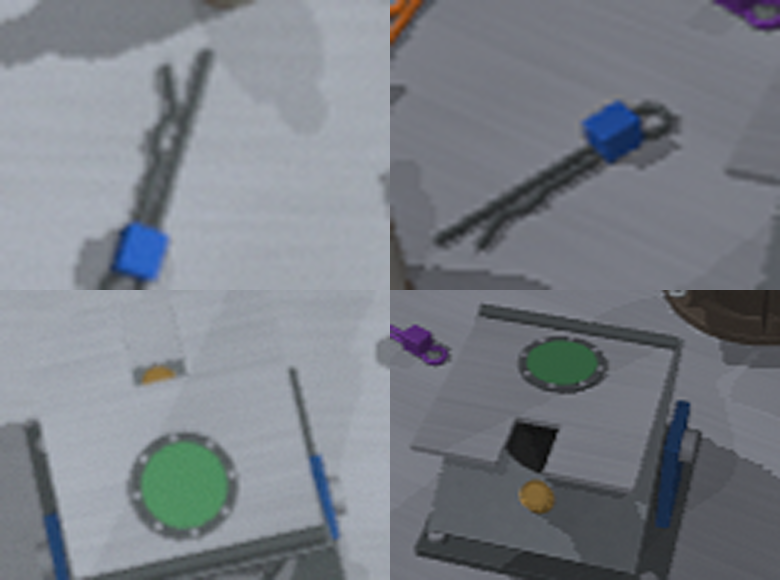

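The crop confirms it: dark wire, blue grip, and a straight leg on the right with the bow arm on the left in the top view, so clip y is to the left and z is up. The tool stays vertical, so I'll grip across the clip's x, which lets the clip swivel about its leg axis when pressed flush on the 35° cover. Next I'll measure the port frame and clip.

Run:
```python
from h import *
def plane(Q):
    for _ in range(5):
        c=Q.mean(0);n=np.linalg.svd(Q-c)[2][2];r=(Q-c)@n;Q=Q[abs(r)<max(2*r.std(),.0015)]
    return c,n*np.sign(n[2]),r.std(),len(Q)
A={n:np.load(f'pics/{n}0.npz') for n in('scene','top')}
Pt=cloud('top',A['top']['d']);Ps=cloud('scene',A['scene']['d'])
for nm,Q in(('cover top',Pt[178:212,222:282]),('cover scene',Ps[178:192,245:292]),('face scene',Ps[215:235,237:255]),('face R',Ps[225:240,275:300]),('table top',Pt[240:300,420:480]),('table scene',Ps[250:300,100:160])):
    Q=Q.reshape(-1,3);Q=Q[~np.isnan(Q[:,0])]
    c,n,s,k=plane(Q);print(nm,c.round(4),n.round(4),'tilt',np.degrees(np.arccos(n[2])).round(2),'az',np.degrees(np.arctan2(n[1],n[0])).round(2),s.round(4),k)
# clip: dark/blue pixels by rays on plane
for n in A:
    im=A[n]['im'];hsv=cv2.cvtColor(im,cv2.COLOR_RGB2HSV);c=calibration(n);K=c['mtx'];T=np.array(c['T'])
    sl=(slice(160,222),slice(322,362)) if n=='top' else (slice(178,218),slice(160,216))
    def ray(u,v,z):
        d=T[:3,:3]@np.array([(u-K[0,2])/K[0,0],-(v-K[1,2])/K[1,1],-1]);return T[:3,3]+d*(z-T[2,3])/d[2]
    m=np.zeros(im.shape[:2],bool);m[sl]=(hsv[...,2][sl]<90)&(hsv[...,1][sl]<110)
    v,u=np.nonzero(m);W=np.array([ray(a,b,.0035) for a,b in zip(u,v)])
    b=np.zeros(im.shape[:2],bool);b[sl]=(hsv[sl]>=(105,120,60)).all(-1)&(hsv[...,0][sl]<125)
    P=(Pt if n=='top' else Ps)[b];tp=P[(P[:,2]>.0225)&(P[:,2]<.028)];print(n,'grip top',tp.mean(0).round(4),len(tp),np.ptp(tp,0).round(3))
    (cx,cy),(w,h),a=cv2.minAreaRect((tp[:,:2]*1e4).astype(np.float32));print('rect',cx/1e4,cy/1e4,w/1e4,h/1e4,a)
    g=tp.mean(0);t=W[np.argsort(-np.linalg.norm(W[:,:2]-g[:2],axis=1))[:6]];print('far',t[:,:2].round(4).tolist())
# brass pin top
for n,P in(('top',Pt),('scene',Ps)):
    hsv=cv2.cvtColor(A[n]['im'],cv2.COLOR_RGB2HSV);m=cv2.inRange(hsv,(10,110,70),(28,255,255))>0
    Q=P[m];Q=Q[(abs(Q[:,0]-.547)<.04)&(abs(Q[:,1]+.01)<.04)];Q=Q[~np.isnan(Q[:,0])];print(n,'pin',len(Q),Q.mean(0).round(4),Q.min(0).round(4),Q.max(0).round(4))
    hi=cv2.inRange(hsv,(60,100,50),(85,255,255))>0
```

```text
cover top [ 0.4757 -0.0392  0.2058] [-0.0239 -0.0145  0.9996] tilt 1.6 az -148.72 0.0018 1787
cover scene [ 0.5106 -0.0222  0.208 ] [-0.0639 -0.0181  0.9978] tilt 3.81 az -164.23 0.0009 558
face scene [ 0.559  -0.066   0.0741] [-0.9835  0.0895  0.1571] tilt 80.96 az 174.8 0.0099 330
face R [0.5334 0.0495 0.0862] [0.5609 0.1365 0.8165] tilt 35.26 az 13.68 0.0016 332
table top [ 2.843e-01 -6.381e-01  4.000e-04] [ 8.0e-04 -1.8e-03  1.0e+00] tilt 0.11 az -65.32 0.0018 3157
table scene [ 0.8075 -0.2822  0.0009] [-8.e-04 -3.e-04  1.e+00] tilt 0.05 az -161.52 0.0013 2646
scene grip top [ 0.4708 -0.2977  0.0251] 43 [0.028 0.028 0.005]
rect 0.470197216796875 -0.2961818115234375 0.023583786010742187 0.029415069580078126 67.02473449707031
far [[0.5923, -0.3433], [0.5891, -0.3461], [0.5908, -0.3407], [0.5876, -0.3434], [0.5893, -0.338], [0.5843, -0.3461]]
top grip top [ 0.4677 -0.2972  0.0246] 54 [0.03  0.024 0.005]
rect 0.467758740234375 -0.2969938720703125 0.022491546630859376 0.027080703735351562 76.23307800292969
far [[0.589, -0.3379], [0.5859, -0.3379], [0.5828, -0.3379], [0.5797, -0.3348], [0.5766, -0.3348], [0.5792, -0.3165]]
top pin 22 [ 0.5484 -0.0112  0.126 ] [ 0.5425 -0.0232  0.0766] [ 0.5586 -0.0016  0.1321]
scene pin 96 [ 0.5449 -0.0115  0.1275] [ 0.5254 -0.0243  0.0998] [ 0.5568 -0.0009  0.1378]
```

```bash
cat >> h.py <<'E'
def state():
    o=get_obs();R=Ro.from_euler('xyz',o['orientation'],degrees=True).as_matrix();return o,R
def go(target,tag=''):
    o,R=state();d=R.T@(np.array(target)-o['tool_pos'])*100;print(tag,'tool-cm',d.round(2));return d
def jawang():
    o,R=state();return np.degrees(np.arctan2(R[1,2],R[0,2])),np.degrees(np.arctan2(R[1,1],R[0,1])) # az of tool z, tool y
E
python3 - <<'E'
from h import *
o,R=state();print(R.round(3),jawang(),o['tool_pos'])
go([.51,-.02,.27],'above push')
A=np.load('pics/scene0.npz');P=cloud('scene',A['d'])[200:250,225:315].reshape(-1,3);P=P[~np.isnan(P[:,0])]
c=np.array([.5334,.0495,.0862]);n=np.array([.5609,.1365,.8165])
for _ in range(6):
    Q=P[abs((P-c)@n)<.003];c=Q.mean(0);n=np.linalg.svd(Q-c)[2][2];n*=np.sign(n[2])
print(len(Q),c,n.round(4),'tilt',np.degrees(np.arccos(n[2])),'az',np.degrees(np.arctan2(n[1],n[0])),np.ptp(Q,0))
E
```

```text
[[-0.    -0.97  -0.242]
 [ 0.001 -0.242  0.97 ]
 [-1.     0.     0.001]] (np.float64(104.01869911680403), np.float64(-165.98128959677445)) [ 0.16345052 -0.65447233  0.22572248]
above push tool-cm [ -4.36 -48.99  53.17]
1815 [ 0.53387455 -0.01301722  0.09666883] [0.563  0.1413 0.8143] tilt 35.48631454030502 az 14.091678917361083 [0.13865914 0.20487406 0.07036114]
```

Port azimuth is about 14°, so the jaw axis already lies along the hole. I'll move above the cover's push point.

Request:
{"op": "move_arm", "data": {
  "commands": [
    [[-4.4, 0, 0, 0], [0, -3.2, 3.5, 0], [0, -3.2, 3.5, 0], [0, -3.2, 3.5, 0], [0, -3.2, 3.5, 0], [0, -3.2, 3.5, 0], [0, -3.2, 3.5, 0], [0, -3.2, 3.5, 0]]
  ],
  "jaw": 0
}}

```text
clock: 0.9
tool_pos: [0.3218, -0.3611, 0.2704]
orientation: [-10.3, 90.0, 93.7]
force: [1.5, -0.2, 0.4]
opening: 0.0293
```

Request:
{"op": "move_arm", "data": {
  "commands": [
    [[0, -3.2, 3.5, 0], [0, -3.2, 3.5, 0], [0, -3.2, 3.5, 0], [0, -3.2, 3.5, 0], [0, -3.2, 3.5, 0], [0, -3.2, 3.5, 0], [0, -3.2, 3.5, 0], [0, -3.2, 3.5, 0]]
  ]
}}

```text
clock: 1.7
tool_pos: [0.5023, -0.0272, 0.2706]
orientation: [-55.2, 90.0, 48.8]
force: [0.9, -1.6, 0.1]
opening: 0.0002
```

Request:
{"op": "move_arm", "data": {
  "commands": [
    [[4, 0, 0, 0], [1.5, 0, 0, 0], [1, 0, 0, 0], [1, 0.15, 0, 0], [1, 0.15, 0, 0], [1, 0.15, 0, 0], [1, 0.15, 0, 0]]
  ]
}}

```text
clock: 2.4
tool_pos: [0.4966, -0.0308, 0.1656]
orientation: [-94.6, 89.9, 9.4]
force: [0.8, 0.9, 3.5]
opening: 0.0005
```

Request:
{"op": "move_arm", "data": {
  "commands": [
    [[1, 0.15, 0, 0], [1, 0.15, 0, 0], [0.5, 0.1, 0, 0], [0.5, 0.1, 0, 0], [0.3, 0, 0, 0]]
  ]
}}

```text
clock: 2.9
tool_pos: [0.4967, -0.0316, 0.1374]
orientation: [-106.9, 89.4, -2.6]
force: [-1.9, 1.9, 43.3]
opening: 0.0005
```

Request:
{"op": "move_arm", "data": {
  "commands": [
    [[-0.3, 0, 0, 0], [0, 0, 0, 0], [-1, 0, 0, 0], [-4, 0, 0, 0], [-4, 0, -3, 0], [0, 0, -4.5, 0], [0, 0, -4.5, 0], [0, 0, -4.5, 0]]
  ],
  "jaw": 8.76
}}

```text
clock: 3.7
tool_pos: [0.5307, -0.1932, 0.2252]
orientation: [47.0, 89.9, 151.0]
force: [1.7, 1.3, 0.3]
opening: 0.0591
```

Run:
```python
from h import *
S,ds=snap('scene','scene1');T,dt=snap('top','top1')
P={'scene':cloud('scene',ds),'top':cloud('top',dt)};I={'scene':S,'top':T}
cr=lambda im,x,y:cv2.resize(im[y:y+100,x:x+130,::-1],(520,400),interpolation=cv2.INTER_CUBIC)
cv2.imwrite('pics/c2.png',cv2.resize(np.hstack([cr(T,185,145),cr(S,215,145)]),(800,308)))
for k in P:
    Q=P[k][140:260,190:330].reshape(-1,3);Q=Q[~np.isnan(Q[:,0])]
    n=np.array([.5566,.139,.819]);c=np.array([.493,-.023,.132])
    for tol in(.01,.006,.004,.003,.003):
        q=Q[abs((Q-c)@n)<tol];c=q.mean(0);n=np.linalg.svd(q-c)[2][2];n*=np.sign(n[2])
    print(k,'cover',len(q),c.round(4),n.round(4),'tilt',np.degrees(np.arccos(n[2])).round(2),'az',np.degrees(np.arctan2(n[1],n[0])).round(2))
    hsv=cv2.cvtColor(I[k],cv2.COLOR_RGB2HSV);m=cv2.inRange(hsv,(10,110,70),(28,255,255))>0
    B=P[k][m];B=B[(abs(B-np.array([.545,-.011,.12]))<.045).all(1)];h=(B-c)@n;print('brass',len(B),'heights mm',np.percentile(h,[5,25,50,75,90,100]).round(4),B[h>.024].mean(0).round(4),(h>.024).sum())
    b=(hsv[...,0]>60)&(hsv[...,0]<85)&(hsv[...,1]>100); G=P[k][b];G=G[(abs(G-np.array([.45,-.035,.17]))<.06).all(1)];print('green',len(G),G.mean(0).round(4))
    if k=='top':
        v,u=np.nonzero(m);s=(abs(u-243)<25)&(abs(v-168)<25);print('px',u[s].mean(),v[s].mean(),u[s].min(),u[s].max(),v[s].min(),v[s].max())
```

```text
scene cover 4038 [ 0.4777 -0.0295  0.1466] [0.5659 0.144  0.8118] tilt 35.73 az 14.28
brass 98 heights mm [0.002  0.0257 0.0279 0.0299 0.031  0.0329] [ 0.5467 -0.0129  0.1308] 79
green 408 [ 0.4493 -0.038   0.1712]
top cover 1189 [ 0.4766 -0.0968  0.1573] [0.5628 0.13   0.8163] tilt 35.28 az 13.01Traceback (most recent call last):
  File "<stdin>", line 13, in <module>
    return _quantile_unchecked(
        a, q, axis, out, overwrite_input, method, keepdims, weights)
    return _ureduce(a,
                    func=_quantile_ureduce_func,
    ...<5 lines>...
                    overwrite_input=overwrite_input,
                    method=method)
    r = func(a, **kwargs)
    result = _quantile(arr,
                       quantiles=q,
    ...<2 lines>...
                       out=out,
                       weights=wgt)
    slices_having_nans = np.isnan(arr[-1, ...])
                                  ~~~^^^^^^^^^
IndexError: index -1 is out of bounds for axis 0 with size 0
```

View pics/c2.png

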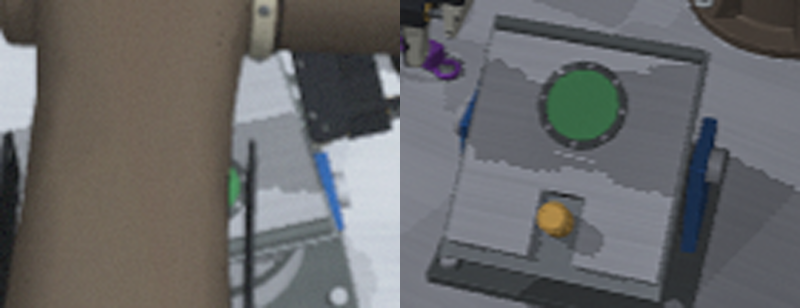

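The view shows the cover shut flush, with the brass pin through its notch at scene (265,216). Now to the clip.

Request:
{"op": "move_arm", "data": {
  "commands": [
    [[1.7, 2.9, -2.9, 0], [1.7, 2.8, -2.9, 0], [1.6, 2.8, -2.8, 0], [0, 0, 0, 0.15], [0, 0, 0, 0.15], [0, 0, 0, 0.15], [0, 0, 0, 0.15], [0, 0, 0, 0.15]]
  ]
}}

```text
clock: 4.6
tool_pos: [0.4686, -0.2954, 0.1746]
orientation: [94.7, 89.9, 155.3]
force: [0.3, 0.2, -1.3]
opening: 0.0876
```

Request:
{"op": "move_arm", "data": {
  "commands": [
    [[0, 0, 0, 0.149], [0, 0, 0, 0.149], [0, 0, 0, 0.149], [0, 0, 0, 0.149], [0, 0, 0, 0.149], [0, 0, 0, 0.149], [0, 0, 0, 0.149], [0, 0, 0, 0.149]]
  ]
}}

```text
clock: 5.4
tool_pos: [0.4676, -0.2996, 0.1746]
orientation: [97.1, 89.4, 90.3]
force: [1.0, 0.8, -1.7]
opening: 0.0874
```

Run:
```python
from h import *
o,R=state();print(o['joint_pos'].round(1),jawang(),o['tool_pos'].round(4),o['clock'])
S,ds=snap('scene','scene2');T,dt=snap('top','top2')
cv2.imwrite('pics/c3.png',np.hstack([cv2.resize(T[140:230,180:370,::-1],None,fx=2.1,fy=2.8,interpolation=cv2.INTER_CUBIC),cv2.resize(S[150:240,130:320,::-1],None,fx=2.1,fy=2.8,interpolation=cv2.INTER_CUBIC)]))
n=np.array([.5625,.1395,.815])
P=cloud('top',dt);hsv=cv2.cvtColor(T,cv2.COLOR_RGB2HSV);m=cv2.inRange(hsv,(10,110,70),(28,255,255))>0
m[:,:225]=0;m[:,262:]=0;m[:145]=0;m[195:]=0
v,u=np.nonzero(m)
if len(u):print('px',len(u),u.min(),u.max(),v.min(),v.max(),np.nanmean(P[m],0).round(4))
```

```text
[ -12.9   11.9  -18.3   -0.7  -60.  -173.7] (np.float64(-6.863520126164005), np.float64(83.13575058324206)) [ 0.4676 -0.2996  0.1746] 5.4
px 124 238 248 168 182 [ 0.5348 -0.0155  0.1251]
```

View pics/c3.png

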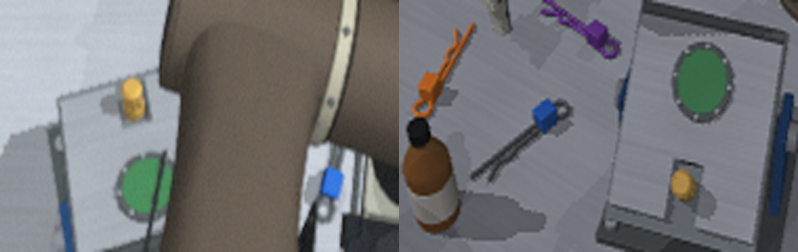

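Tool j6 hit its limit that way, so I'll use the half-turn grasp instead (jaw azimuth 163°). Meanwhile I'll refine the pin and clip from these pictures.

Run:
```python
from h import *
n=np.array([np.sin(.611)*np.cos(np.radians(14)),np.sin(.611)*np.sin(np.radians(14)),np.cos(.611)])
x=np.array([-np.cos(.611)*np.cos(np.radians(14)),-np.cos(.611)*np.sin(np.radians(14)),np.sin(.611)]);y=np.cross(n,x)
R=np.c_[x,y,n]
O=np.array([.5372,-.0153,.117])
for f,k in(('scene0','scene'),('scene1','scene'),('scene2','scene'),('top2','top')):
    A=np.load(f'pics/{f}.npz');P=cloud(k,A['d']);hsv=cv2.cvtColor(A['im'],cv2.COLOR_RGB2HSV)
    L=(P-O)@R
    if f!='scene0':
        s=(abs(L[...,0]-20)<1e9)&(L[...,0]>-.03)&(L[...,0]<.13)&(abs(L[...,1])<.09)&(abs(L[...,1])>.025)&(abs(L[...,2]+.012)<.012)
        print(f,'cover z in frame',np.median(L[s][:,2]).round(4),s.sum(), 'by x',[np.median(L[s&(abs(L[...,0]-a)<.02)][:,2]).round(4) for a in(-.01,.04,.09)])
    m=(cv2.inRange(hsv,(8,90,60),(30,255,255))>0)&(abs(L[...,0])<.03)&(abs(L[...,1])<.03)
    e=m&(abs(L[...,2]-.017)<.004)
    q=L[e];print(f,'endface',len(q),'mean',q.mean(0).round(4),'x ext',q[:,0].min().round(4),q[:,0].max().round(4),'y ext',q[:,1].min().round(4),q[:,1].max().round(4))
    # silhouette rays onto end-face plane
    c=calibration(k);K=c['mtx'];T=np.array(c['T']);v,u=np.nonzero(e)
    d=np.c_[(u-K[0,2])/K[0,0],-(v-K[1,2])/K[1,1],-np.ones(len(u))]@T[:3,:3].T
    t=((O+.017*n-T[:3,3])@n)/(d@n);W=(T[:3,3]+d*t[:,None]-O)@R;print('   rays',W.mean(0).round(4),'mid',((W.min(0)+W.max(0))/2).round(4))
    if k=='scene' :
        b=(hsv[...,0]>105)&(hsv[...,0]<125)&(hsv[...,1]>120)&(abs(P[...,0]-.47)<.03)&(abs(P[...,1]+.297)<.03)&(P[...,2]>.021)
        v,u=np.nonzero(b);d=np.c_[(u-K[0,2])/K[0,0],-(v-K[1,2])/K[1,1],-np.ones(len(u))]@T[:3,:3].T
        W=T[:3,3]+d*((.024-T[2,3])/d[:,2])[:,None];r=cv2.minAreaRect((W[:,:2]*1e4).astype(np.float32));print('   grip',W.mean(0).round(4),r)
```

```text
scene0 endface 77 mean [-0.0004  0.0003  0.0173] x ext -0.0128 0.0126 y ext -0.0126 0.0146
   rays [-0.0004  0.0004  0.017 ] mid [-0.0002  0.0007  0.017 ]
   grip [ 0.4701 -0.2978  0.024 ] ((4706.42138671875, -2966.0908203125), (283.0851135253906, 298.8817443847656), 75.70375061035156)
scene1 cover z in frame -0.0111 2777 by x [np.float64(-0.0112), np.float64(-0.0112), np.float64(-0.0108)]
scene1 endface 77 mean [-0.0003  0.0003  0.017 ] x ext -0.0125 0.0123 y ext -0.0121 0.0129
   rays [-0.0003  0.0003  0.017 ] mid [-0.0002 -0.0001  0.017 ]
   grip [ 0.4697 -0.2979  0.024 ] ((4700.41845703125, -2976.456298828125), (260.0312805175781, 292.3667907714844), 75.70375061035156)
scene2 cover z in frame -0.011 2765 by x [np.float64(-0.0113), np.float64(-0.0111), np.float64(-0.0109)]
scene2 endface 77 mean [ 0.0004 -0.      0.017 ] x ext -0.0126 0.0127 y ext -0.0125 0.0131
   rays [ 0.0004 -0.      0.017 ] mid [-0.0002 -0.0001  0.017 ]
   grip [ 0.4701 -0.2978  0.024 ] ((4710.75537109375, -2978.978515625), (259.20782470703125, 315.1401672363281), 76.0633773803711)
top2 cover z in frame -0.0125 1390 by x [np.float64(-0.0126), np.float64(-0.0126), np.float64(-0.0121)]
top2 endface 49 mean [ 0.0034 -0.0007  0.0159] x ext -0.01 0.0128 y ext -0.0126 0.0129
   rays [ 0.0044 -0.0007  0.017 ] mid [0.0036 0.0001 0.017 ]
```

Request:
{"op": "move_arm", "data": {
  "commands": [
    [[0, 0, 0, -0.149], [0, 0, 0, -0.149], [0, 0, 0, -0.149], [0, 0, 0, -0.149], [0, 0, 0, -0.149], [0, 0, 0, -0.149], [0, 0, 0, -0.149], [0, 0, 0, -0.149]]
  ]
}}

```text
clock: 6.3
tool_pos: [0.468, -0.3001, 0.1749]
orientation: [24.4, 89.5, 86.2]
force: [-0.0, 0.1, 0.0]
opening: 0.088
```

Request:
{"op": "move_arm", "data": {
  "commands": [
    [[0, 0, 0, -0.149], [0, 0, 0, -0.149], [0, 0, 0, -0.149], [0, 0, 0, -0.149], [0, 0, 0, -0.149], [0, 0, 0, -0.149], [0, 0, 0, -0.149], [0, 0, 0, -0.149]]
  ]
}}

```text
clock: 7.1
tool_pos: [0.468, -0.3001, 0.1749]
orientation: [-44.1, 89.5, 86.0]
force: [-0.2, -0.5, -0.8]
opening: 0.0878
```

Run:
```python
from h import *
o,R=state();print(o['joint_pos'].round(1),jawang(),o['tool_pos'].round(4),R.round(3).tolist())
```

```text
[-12.9  11.9 -18.3  -0.6 -59.9 -36.7] (np.float64(130.070149631493), np.float64(-139.93240464610489)) [ 0.468  -0.3001  0.1749] [[0.001, -0.765, -0.644], [0.009, -0.644, 0.765], [-1.0, -0.007, 0.007]]
```

Request:
{"op": "move_arm", "data": {
  "commands": [
    [[0, 0, 0, -0.15], [0, 0, 0, -0.15], [0, 0, 0, -0.15], [0, 0, 0, -0.15], [4.5, -0.27, 0, 0], [4.5, 0, 0, 0], [4, 0, 0, 0]]
  ]
}}

```text
clock: 7.8
tool_pos: [0.4687, -0.2962, 0.0438]
orientation: [-82.6, 89.5, 81.5]
force: [1.3, -0.1, -0.4]
opening: 0.0875
```

Run:
```python
from h import *
o,R=state();print(jawang());go([.469,-.2975,.0125])
```

```text
(np.float64(164.09095154535788), np.float64(-105.9097046216244))
 tool-cm [ 3.12  0.15 -0.07]
```

Request:
{"op": "move_arm", "data": {
  "commands": [
    [[2, 0.15, -0.05, 0], [1.1, 0, 0, 0], [0, 0, 0, 0]]
  ]
}}

```text
clock: 8.1
tool_pos: [0.4686, -0.2977, 0.0131]
orientation: [-67.5, 89.4, 96.7]
force: [0.3, 0.1, 0.8]
opening: 0.0879
```

Request:
{"op": "move_arm", "data": {
  "commands": [
    [[0, 0, 0, 0], [0, 0, 0, 0], [0, 0, 0, 0], [0, 0, 0, 0], [0, 0, 0, 0], [0, 0, 0, 0], [0, 0, 0, 0]]
  ],
  "jaw": 0
}}

```text
clock: 8.8
tool_pos: [0.4697, -0.2982, 0.0146]
orientation: [-88.2, 89.5, 76.0]
force: [-0.4, -0.8, 0.1]
opening: 0.0374
```

Request:
{"op": "move_arm", "data": {
  "commands": [
    [[0, 0, 0, 0], [0, 0, 0, 0], [0, 0, 0, 0]]
  ]
}}

```text
clock: 9.1
tool_pos: [0.4695, -0.2982, 0.0145]
orientation: [-83.9, 89.5, 80.3]
force: [-0.9, 1.1, 1.8]
opening: 0.0296
```

Request:
{"op": "move_arm", "data": {
  "commands": [
    [[-1, 0, 0, 0], [-2, 0, 0, 0], [-4, 0, 0, 0], [-4, 0, 0, 0], [-4, 0, 0, 0], [-4, 0, 0, 0], [-3, 0, 0, 0]]
  ]
}}

```text
clock: 9.8
tool_pos: [0.4696, -0.3004, 0.2381]
orientation: [-107.8, 89.5, 56.4]
force: [0.5, -0.6, -1.7]
opening: 0.0297
```

Request:
{"op": "move_arm", "data": {
  "commands": [
    [[0, 0, 0, -0.15], [0, 0, 0, -0.15], [0, 0, 0, -0.15], [0, 0, 0, -0.15], [0, 0, 0, -0.15], [0, 0, 0, -0.15], [0, 0, 0, -0.15], [0, 0, 0, -0.15]]
  ]
}}

```text
clock: 10.6
tool_pos: [0.4692, -0.3001, 0.2351]
orientation: [-159.3, 89.5, 74.0]
force: [-0.5, 0.3, -2.0]
opening: 0.0294
```

Request:
{"op": "move_arm", "data": {
  "commands": [
    [[0, 0, 0, -0.15], [0, 0, 0, -0.15], [0, 0, 0, -0.15], [0, 0, 0, -0.15], [0, 0, 0, -0.15], [0, 0, 0, -0.15], [0, 0, 0, 0]]
  ]
}}

```text
clock: 11.3
tool_pos: [0.4692, -0.3001, 0.235]
orientation: [149.3, 89.5, 73.9]
force: [0.3, 0.5, -2.1]
opening: 0.0295
```

Run:
```python
from h import *
o,R=state();print(o['joint_pos'].round(1),jawang(),o['tool_pos'].round(4),o['opening'],R.round(3).tolist())
S,ds=snap('scene','scene3');T,dt=snap('top','top3')
cv2.imwrite('pics/c4.png',np.hstack([cv2.resize(T[100:290,170:360,::-1],(400,400)),cv2.resize(S[60:250,100:290,::-1],(400,400))]))
```

```text
[-12.8   9.2 -13.3  -0.6 -67.4 117.7] (np.float64(-75.39753372130848), np.float64(14.600287322845894)) [ 0.4692 -0.3001  0.235 ] 0.029453275508336155 [[0.003, 0.968, 0.252], [0.009, 0.252, -0.968], [-1.0, 0.005, -0.008]]
```

View pics/c4.png

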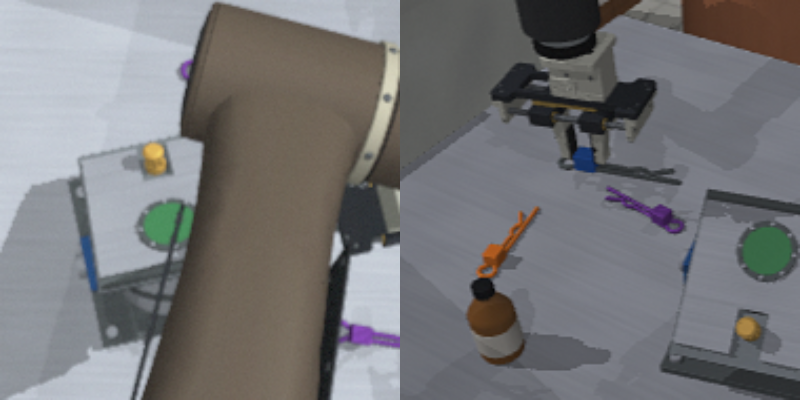

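Held well: the clip points towards +y with its bow side uphill. Next I'll carry it over the cover, beside the pin, and press it flush on the slope to swivel it in the jaws.

```bash
cat >> h.py <<'E'
a,b=np.radians(35),np.radians(14)
n=np.array([np.sin(a)*np.cos(b),np.sin(a)*np.sin(b),np.cos(a)]);x=np.array([-np.cos(a)*np.cos(b),-np.cos(a)*np.sin(b),np.sin(a)]);PR=np.c_[x,np.cross(n,x),n];O=np.array([.5375,-.0153,.117])
W=lambda p:O+PR@np.array(p)/1000
E
python3 - <<'E'
from h import *
s=W([45,45,-12]);print('cover pt',s)
go([s[0],s[1],.235],'hover');go([s[0],s[1],s[2]+.032])
o,R=state();print((R.T@PR*1).round(3))
E
```

```text
cover pt [ 0.50594113 -0.06954612  0.13298112]
hover tool-cm [  0.2    9.22 -21.45]
 tool-cm [  7.2    9.18 -21.4 ]
[[-0.577 -0.008 -0.816]
 [-0.816 -0.004  0.577]
 [-0.008  1.    -0.004]]
```

Request:
{"op": "move_arm", "data": {
  "commands": [
    [[0, 1.8, -4.3, 0], [0, 1.8, -4.3, 0], [0, 1.8, -4.3, 0], [0, 1.8, -4.3, 0], [0, 2, -4.2, 0], [3, 0, 0, 0], [3, 0, 0, 0], [0, 0, 0, 0]]
  ]
}}

```text
clock: 12.2
tool_pos: [0.5024, -0.0691, 0.1734]
orientation: [-167.0, 89.4, 117.2]
force: [-0.8, 0.1, -1.0]
opening: 0.0294
```

Run:
```python
from h import *
s=W([45,45,-12]);go([s[0],s[1],s[2]+.0275],'contact')
go([s[0],s[1],s[2]+.018],'flush');print(jawang())
S,ds=snap('scene','scene4')
cv2.imwrite('pics/c5.png',cv2.resize(S[110:260,190:340,::-1],(600,600),interpolation=cv2.INTER_CUBIC))
```

```text
contact tool-cm [1.29 0.33 0.15]
flush tool-cm [2.24 0.33 0.16]
(np.float64(-75.70934579412217), np.float64(14.291828080668258))
```

View pics/c5.png

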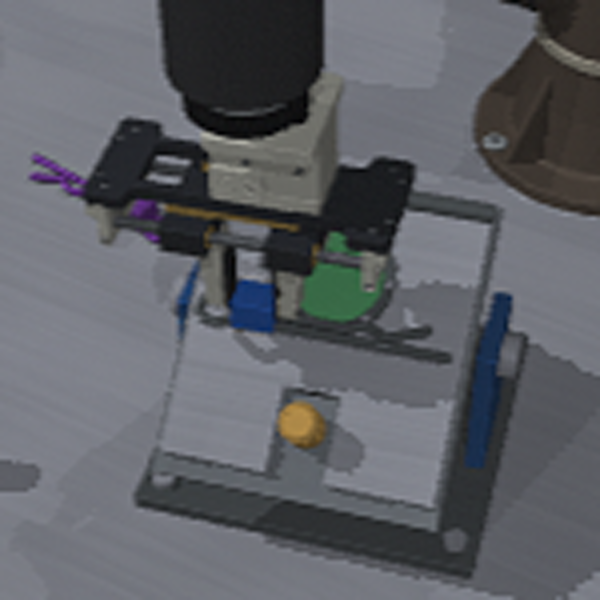

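The picture shows the clip hovering level over the cover, between the window and the pin. Now I'll press down gently.

Request:
{"op": "move_arm", "data": {
  "commands": [
    [[0.7, 0.3, 0, 0], [0.5, 0, 0, 0], [0.2, 0, 0, 0], [0.2, 0, 0, 0], [0, 0, 0, 0]]
  ]
}}

```text
clock: 12.75
tool_pos: [0.508, -0.0687, 0.1607]
orientation: [151.5, 89.5, 75.9]
force: [-0.4, -1.2, -1.3]
opening: 0.0296
```

Request:
{"op": "move_arm", "data": {
  "commands": [
    [[0.15, 0, 0, 0], [0.15, 0, 0, 0], [0, 0, 0, 0]]
  ]
}}

```text
clock: 13.05
tool_pos: [0.5078, -0.0686, 0.1575]
orientation: [153.9, 89.5, 78.4]
force: [-0.7, -0.2, -1.5]
opening: 0.0295
```

Request:
{"op": "move_arm", "data": {
  "commands": [
    [[0.15, 0, 0, 0], [0.15, 0, 0, 0], [0, 0, 0, 0]]
  ]
}}

```text
clock: 13.35
tool_pos: [0.5088, -0.0684, 0.1551]
orientation: [142.9, 89.4, 67.4]
force: [0.8, -0.3, 1.3]
opening: 0.0295
```

Request:
{"op": "move_arm", "data": {
  "commands": [
    [[0.15, 0, 0, 0], [0.15, 0, 0, 0], [0, 0, 0, 0]]
  ]
}}

```text
clock: 13.65
tool_pos: [0.5105, -0.0682, 0.1536]
orientation: [125.9, 89.3, 50.5]
force: [3.0, 0.5, 7.8]
opening: 0.0295
```

Request:
{"op": "move_arm", "data": {
  "commands": [
    [[0.2, 0, 0, 0], [0.2, 0, 0, 0], [0, 0, 0, 0]]
  ]
}}

```text
clock: 13.95
tool_pos: [0.5124, -0.0678, 0.1511]
orientation: [114.7, 89.1, 39.3]
force: [4.2, 1.9, 16.4]
opening: 0.0297
```

Request:
{"op": "move_arm", "data": {
  "commands": [
    [[0.2, 0, 0, 0], [0.1, 0, 0, 0], [0, 0, 0, 0]]
  ]
}}

```text
clock: 14.25
tool_pos: [0.5135, -0.0675, 0.1487]
orientation: [110.9, 89.0, 35.5]
force: [4.2, 3.0, 18.2]
opening: 0.0296
```

Request:
{"op": "move_arm", "data": {
  "commands": [
    [[0.2, 0, 0, 0], [0.2, 0, 0, 0], [0, 0, 0, 0]]
  ]
}}

```text
clock: 14.55
tool_pos: [0.5145, -0.0672, 0.1451]
orientation: [108.2, 88.9, 32.8]
force: [6.9, 5.1, 17.9]
opening: 0.0297
```

Run:
```python
from h import *
S,ds=snap('scene','scene5')
cv2.imwrite('pics/c6.png',cv2.resize(S[160:230,215:315,::-1],(800,560),interpolation=cv2.INTER_CUBIC))
P=cloud('scene',ds);L=(P-O)@PR*1000
hsv=cv2.cvtColor(S,cv2.COLOR_RGB2HSV)
m=(hsv[...,0]>105)&(hsv[...,0]<125)&(hsv[...,1]>120)&(abs(L[...,0]-40)<40)&(abs(L[...,1]-45)<30)
q=L[m];print(len(q),q.min(0).round(1),q.max(0).round(1))
# main face planes
for lo in(0,):
    c=q.mean(0)
    # cluster normals from depth gradient
    dx=np.gradient(P,axis=1);dy=np.gradient(P,axis=0);N=np.cross(dx,dy);N/=np.linalg.norm(N,axis=-1,keepdims=True);N*=np.sign(N[...,2:3])
    er=cv2.erode(m.astype(np.uint8),np.ones((3,3)))>0
    print((N[er]@PR).round(2).tolist()[:40]); print(q[::6].round(1).tolist())
w=(hsv[...,2]<95)&(hsv[...,1]<110)&(L[...,1]<25)&(L[...,1]>-95)&(L[...,0]>22)&(L[...,0]<75)&(L[...,2]>-11)
for yb in range(-90,30,12):
    k=w&(L[...,1]>=yb)&(L[...,1]<yb+12)
    if k.sum()>3: print('wire y',yb,k.sum(),'x',np.percentile(L[k][:,0],[0,50,100]).round(1),'z',np.percentile(L[k][:,2],[10,50,90]).round(1))
```

```text
127 [31.1 28.8 -0.8] [60.2 62.7 38.4]
[[0.41, -0.4, 0.82], [0.54, -0.07, 0.84], [0.31, 0.18, 0.93], [0.43, 0.2, 0.88], [0.29, 0.09, 0.95], [0.41, -0.31, 0.86], [0.45, -0.02, 0.89], [0.4, -0.39, 0.83], [0.66, 0.07, 0.75], [0.33, 0.58, 0.75], [-0.16, 0.88, 0.45], [0.36, 0.26, 0.89], [0.21, -0.39, 0.9], [0.33, 0.31, 0.89], [0.57, -0.13, 0.81], [0.29, 0.1, 0.95], [0.43, 0.49, 0.75], [0.61, -0.5, 0.61], [-0.15, 0.8, 0.58], [-0.37, 0.85, 0.38], [-0.22, 0.01, 0.98], [0.06, 0.03, 1.0], [-0.19, 0.1, 0.98], [0.29, -0.22, 0.93], [0.31, -0.22, 0.93], [-0.44, 0.2, 0.87], [-0.35, -0.04, 0.94], [0.07, 0.79, 0.61], [0.15, -0.03, 0.99], [0.2, -0.32, 0.93], [0.08, -0.39, 0.92], [-0.23, 0.38, 0.9], [-0.72, -0.04, 0.7], [0.3, -0.51, 0.81], [0.2, 0.11, 0.97], [-0.32, 0.01, 0.95], [-0.31, 0.78, 0.54], [0.27, 0.19, 0.94], [0.19, -0.07, 0.98], [0.33, -0.19, 0.93]]
[[58.4, 62.7, 8.1], [55.5, 58.2, 13.2], [58.8, 42.4, 11.8], [53.8, 52.0, 13.9], [54.4, 32.4, 30.3], [51.4, 48.3, 15.6], [52.3, 29.3, 30.1], [48.6, 47.4, 16.9], [50.3, 29.5, 26.5], [45.9, 46.8, 17.0], [40.8, 59.6, 16.4], [43.9, 43.7, 16.2], [38.5, 55.9, 18.2], [41.2, 39.5, 20.5], [36.6, 53.1, 16.2], [39.4, 36.6, 18.8], [35.3, 51.3, 10.0], [37.3, 33.4, 18.7], [33.9, 49.3, 4.7], [36.5, 32.3, 9.0], [32.9, 40.7, 4.2], [32.1, 32.7, 1.6]]
wire y -90 11 x [35.1 38.6 43.4] z [-9.7 -0.4  1.2]
wire y -78 17 x [34.  39.4 61.5] z [-6.4 -0.5  1.5]
wire y -66 30 x [34.7 48.2 60.7] z [-8.5 -3.3  0.1]
wire y -54 28 x [35.  46.1 74.6] z [-4.1 -0.9 99.9]
wire y -42 42 x [34.6 49.2 74.8] z [-9.   0.4 89. ]
wire y -30 47 x [34.5 51.1 73.8] z [-9.3 -0.3 88.8]
wire y -18 50 x [25.9 66.2 74.7] z [-9.4 -2.5 88.6]
wire y -6 72 x [34.1 63.1 74.1] z [-8.   2.  97.2]
wire y 6 95 x [33.8 60.7 74.9] z [-9.4 16.9 96.6]
wire y 18 33 x [33.9 61.9 74.6] z [-5.1 90.3 97.9]
```

View pics/c6.png

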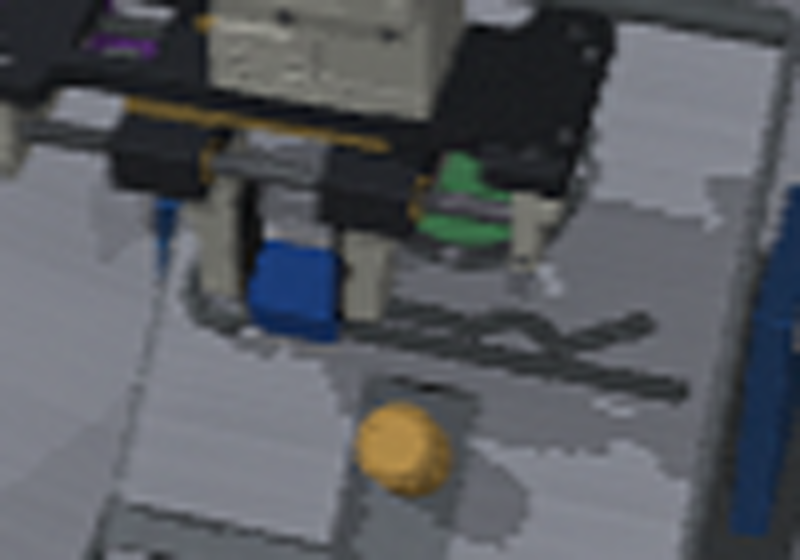

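The grip's top face is now about 17° short of parallel, so the swivel works. I'll press further.

Request:
{"op": "move_arm", "data": {
  "commands": [
    [[0.2, 0, 0, 0], [0.2, 0, 0, 0], [0, 0, 0, 0]]
  ]
}}

```text
clock: 14.9
tool_pos: [0.5151, -0.067, 0.1414]
orientation: [107.0, 88.9, 31.6]
force: [8.2, 6.2, 18.7]
opening: 0.0295
```

Request:
{"op": "move_arm", "data": {
  "commands": [
    [[0.2, 0, 0, 0], [0.1, 0, 0, 0], [0, 0, 0, 0]]
  ]
}}

```text
clock: 15.2
tool_pos: [0.5154, -0.0669, 0.1394]
orientation: [105.6, 88.8, 30.2]
force: [4.3, 6.1, 26.3]
opening: 0.0296
```

```bash
cat > m.py <<'E'
from h import *
import sys
def meas(tag,y0,y1,x0=None):
    S,ds=snap('scene',tag);P=cloud('scene',ds);L=(P-O)@PR*1000
    hsv=cv2.cvtColor(S,cv2.COLOR_RGB2HSV)
    o,R=state();t=(o['tool_pos']-O)@PR*1000;print('TCP pin frame',t.round(1),'F pin',(o['force']@PR).round(1),'jaw',jawang()[0].round(1),'t',o['clock'])
    m=(hsv[...,0]>105)&(hsv[...,0]<125)&(hsv[...,1]>120)&(np.linalg.norm(L-t,axis=-1)<40)
    q=L[m];k=q[q[:,2]<35];hi=k[:,2]>np.median(k[:,2])-4;p=k[hi]
    for _ in range(6):
        A=np.c_[p[:,0],np.ones(len(p))];c=np.linalg.lstsq(A,p[:,2],rcond=None)[0];r=p[:,2]-A@c;p=p[abs(r)<2*r.std()+.3]
    print('grip top slope deg',np.degrees(np.arctan(c[0])).round(1),len(p),'mean',p.mean(0).round(1),'x',np.ptp(p[:,0]).round(1),'y',p[:,1].min().round(1),p[:,1].max().round(1))
    w=(hsv[...,2]<95)&(hsv[...,1]<110)&(abs(L[...,0]-t[0])<30)&(L[...,2]<12)&(L[...,2]>-9.5)
    for a in range(y0,y1,15):
        k=L[w&(L[...,1]>=a)&(L[...,1]<a+15)]
        if len(k)>3:
            lo=k[k[:,0]<k[:,0].min()+5];print('leg y',a,len(k),'x',k[:,0].min().round(1),k[:,0].max().round(1),'ztop leg',np.percentile(lo[:,2],[50,90]).round(1),'all',np.percentile(k[:,2],[50,90]).round(1))
    return S
E
python3 - <<'E'
from m import *
meas('scene6',-90,20)
E
```

```text
TCP pin frame [40.6 44.7 -1.1] F pin [10.5 -5.8 24.5] jaw -75.4 t 15.25
grip top slope deg 1.5 95 mean [41.3 47.  12.2] x 24.9 y 31.9 62.2
leg y -90 13 x 33.3 39.1 ztop leg [-5.3 -3.9] all [-4.8 -4. ]
leg y -75 24 x 32.9 58.6 ztop leg [-4.9 -2.9] all [-5.6 -3.2]
leg y -60 33 x 32.9 53.9 ztop leg [-4.7 -2.4] all [-5.5 -2.9]
leg y -45 30 x 32.8 52.3 ztop leg [-5.8 -3.2] all [-5.4 -3.5]
leg y -30 34 x 32.9 69.1 ztop leg [-5.2 -4. ] all [-5.  -2.6]
leg y -15 36 x 25.8 69.7 ztop leg [-6.9 -6.9] all [-5.8 -3.1]
leg y 0 38 x 26.0 70.5 ztop leg [-9.2 -9.2] all [-6.4 -3.6]
leg y 15 22 x 32.7 58.9 ztop leg [-6.2  9.7] all [-5.7  9.7]
```

The clip is now parallel to the cover (1.5°), with its leg straight along the hole's line. I'll lift square off, go out to the side, and line up with the hole.

Request:
{"op": "move_arm", "data": {
  "commands": [
    [[-0.5, 0.3, 0, 0], [-0.8, 0.6, 0, 0], [-1.2, 0.8, 0, 0], [0, 0, 3, 0], [0, 0, 4, 0], [0, 0, 4, 0], [0, 0, 1.5, 0], [0, 0, 0, 0]]
  ]
}}

```text
clock: 16.05
tool_pos: [0.5551, -0.1872, 0.1564]
orientation: [170.6, 89.5, 94.8]
force: [0.2, 0.4, -1.2]
opening: 0.0296
```

Run:
```python
from m import *
meas('scene7',0,120)
go(W([4.4,165,7.4]),'align');o,R=state();print((R.T@PR).round(3).tolist())
```

```text
TCP pin frame [ 42.7 169.9  18.4] F pin [-0.5 -0.8 -0.8] jaw -75.7 t 16.1
grip top slope deg 1.9 91 mean [ 42.6 172.6  31.3] x 25.2 y 156.6 187.4
leg y 0 10 x 25.0 72.0 ztop leg [-5.3 -5.3] all [-7.8 -6.3]
leg y 90 4 x 35.7 72.7 ztop leg [-9.2 -9.2] all [-8.8  5.4]
leg y 105 4 x 41.1 54.9 ztop leg [10.  10.6] all [10.4 11.5]
align tool-cm [ 3.11  2.51 -0.44]
[[-0.575, -0.009, -0.818], [-0.818, -0.006, 0.575], [-0.01, 1.0, -0.004]]
```

Request:
{"op": "move_arm", "data": {
  "commands": [
    [[1.5, 1.25, -0.2, 0], [1.6, 1.25, -0.2, 0], [0, 0, 0, 0], [0, 0, 0, 0]]
  ]
}}

```text
clock: 16.5
tool_pos: [0.5788, -0.1738, 0.1254]
orientation: [168.2, 89.5, 92.8]
force: [0.4, -0.6, -0.9]
opening: 0.0298
```

Run:
```python
from m import *
def legfit(tag):
    S=meas(tag,200,201);A=np.load(f'pics/{tag}.npz');P=cloud('scene',A['d']);L=(P-O)@PR*1000;hsv=cv2.cvtColor(S,cv2.COLOR_RGB2HSV)
    w=(hsv[...,2]<110)&(hsv[...,1]<110)&(abs(L[...,2])<9)&(L[...,0]>-12)&(L[...,0]<35)
    for a in range(20,150,10):
        k=L[w&(L[...,1]>=a)&(L[...,1]<a+10)]
        if len(k)>2: print(a,len(k),'x',np.percentile(k[:,0],[0,25,50,100]).round(1),'z',np.percentile(k[:,2],[10,50,90,100]).round(1), 'low-x z',k[k[:,0]<5][:,2].round(1).tolist()[:10])
    return S
S=legfit('scene8')
cv2.imwrite('pics/c7.png',cv2.resize(S[150:240,185:315,::-1],(780,540),interpolation=cv2.INTER_CUBIC))
```

```text
TCP pin frame [  3.8 164.1   8.5] F pin [-1.3  0.4 -1.4] jaw -75.5 t 16.55
grip top slope deg -0.2 84 mean [  3.5 165.5  21.3] x 25.4 y 149.9 180.1
30 8 x [-2.3 -1.8 -0.6  2.9] z [-7.2  3.8  6.8  6.9] low-x z [5.2, 6.9, 6.7, -6.7, 1.2, 2.9, 4.8, -8.2]
40 10 x [-3.9 -2.  -0.8 19.9] z [1.6 4.7 6.7 6.8] low-x z [1.6, 0.8, 5.9, 6.7, 3.5, 6.8, 6.0, 3.0, 1.9]
50 22 x [-4.1 -0.1 14.  23.5] z [1.3 4.2 6.6 8.4] low-x z [5.6, 5.8, 1.2, 2.8, 2.2, 2.1, 4.6, 4.1, 4.4, -7.2]
60 22 x [-3.6 -0.3  9.6 17.8] z [0.8 3.1 5.6 6.4] low-x z [3.6, 5.6, 2.0, 2.7, 4.9, 2.1, 5.4, 5.6, -1.8]
70 18 x [-4.1 -1.5  1.9 12.7] z [1.3 4.5 6.  7.4] low-x z [4.9, 6.9, 4.3, 2.7, 4.6, 3.9, 5.6, -7.7, 2.6, 7.4]
80 22 x [-3.9 -0.6  8.3 15.7] z [2.1 4.3 5.7 6.8] low-x z [2.8, 5.5, -6.3, 4.3, 5.7, 5.2, 6.8, 5.6, 3.2, 4.9]
90 15 x [-9.1 -1.3  1.2 14.5] z [1.3 3.5 6.2 7.3] low-x z [3.5, 2.6, 3.4, 5.5, 1.4, 6.3, 3.8, 3.5, -8.0]
100 21 x [-4.3 -1.1  5.9 12.3] z [2.3 3.6 5.6 7.4] low-x z [4.0, 3.7, 3.3, 3.2, 5.7, 3.1, 5.6, 3.2, 3.7, 2.6]
110 20 x [-4.3 -1.4  3.7 12.2] z [0.7 4.  5.4 6. ] low-x z [5.2, 0.7, 0.2, 5.3, 1.8, 4.2, 4.5, 2.3, 1.8, 5.4]
120 17 x [-4.1 -0.9  1.9 11.6] z [2.6 4.2 6.4 8.3] low-x z [4.4, 3.7, 4.6, 4.9, 3.2, 3.6, 5.3, 2.0, 4.7]
130 16 x [-4.4 -0.9  5.9 16.4] z [1.4 4.  6.5 7.5] low-x z [5.8, 4.4, 5.8, 3.4, 4.9, 7.2, 1.7]
140 5 x [-4.3 -3.8 -3.3 -1.8] z [0.3 1.2 3.  4. ] low-x z [4.0, 1.5, -0.1, 0.9, 1.2]
```

View pics/c7.png

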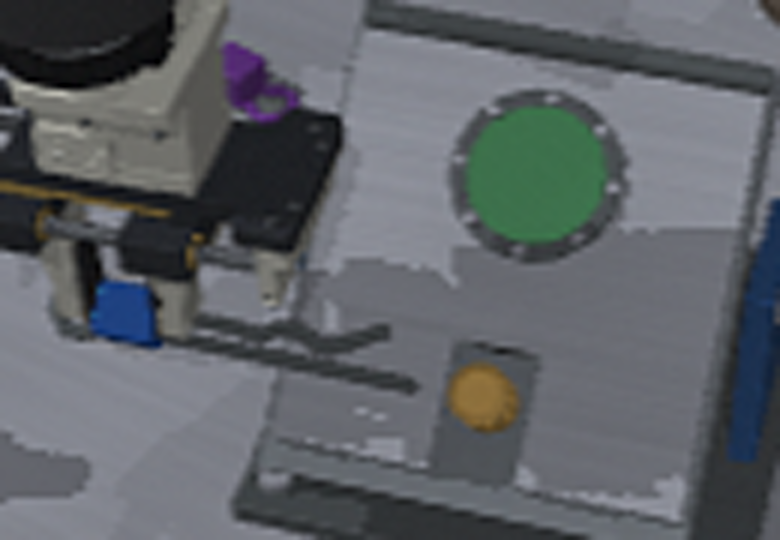

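The leg is in line and about 1 mm high, so I'll correct slightly and start inserting.

Request:
{"op": "move_arm", "data": {
  "commands": [
    [[0.08, -0.1, -0.3, 0], [0, 0, -0.5, 0], [0, 0, -0.5, 0], [0, 0, -0.5, 0], [0, 0, -0.5, 0], [0, 0, 0, 0]]
  ]
}}

```text
clock: 17.15
tool_pos: [0.5721, -0.1522, 0.1265]
orientation: [150.5, 89.5, 75.0]
force: [0.8, 0.2, -2.0]
opening: 0.0296
```

Request:
{"op": "move_arm", "data": {
  "commands": [
    [[0, 0, -0.5, 0], [0, 0, -0.5, 0], [0, 0, -0.5, 0], [0, 0, 0, 0]]
  ]
}}

```text
clock: 17.55
tool_pos: [0.5684, -0.1378, 0.1264]
orientation: [152.3, 89.5, 76.8]
force: [0.4, -0.3, -1.3]
opening: 0.0297
```

Run:
```python
from m import *
S=meas('scene9',200,201)
cv2.imwrite('pics/c8.png',cv2.resize(S[170:230,205:295,::-1],(780,520),interpolation=cv2.INTER_CUBIC))
```

```text
TCP pin frame [  5.1 126.6   7.9] F pin [-1.5  0.9 -1.7] jaw -75.5 t 17.6
grip top slope deg -0.6 89 mean [  5.8 129.1  21.2] x 25.6 y 113.6 143.1
```

View pics/c8.png

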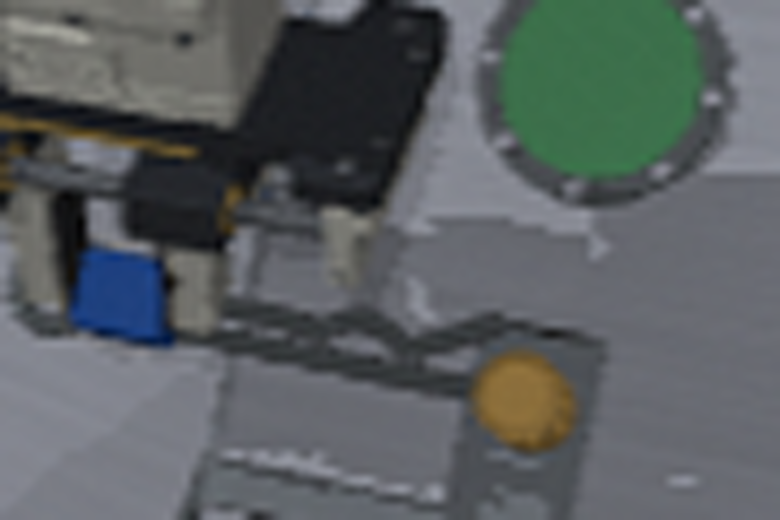

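The tip is inside the hole and there is no side force. I'll continue to the bow, then push home.

Request:
{"op": "move_arm", "data": {
  "commands": [
    [[0.08, 0, -0.4, 0], [0, 0, -0.5, 0], [0, 0, -0.5, 0], [0, 0, -0.5, 0], [0, 0, 0, 0]]
  ]
}}

```text
clock: 18.1
tool_pos: [0.5633, -0.1195, 0.1258]
orientation: [154.9, 89.5, 79.4]
force: [-1.7, -0.3, -0.4]
opening: 0.0298
```

Request:
{"op": "move_arm", "data": {
  "commands": [
    [[0, 0, -0.4, 0], [0, 0, -0.4, 0], [0, 0, -0.4, 0], [0, 0, 0, 0]]
  ]
}}

```text
clock: 18.5
tool_pos: [0.5593, -0.1081, 0.1257]
orientation: [166.6, 89.5, 91.1]
force: [-5.0, 1.7, 2.9]
opening: 0.0296
```

Run:
```python
from m import *
meas('sceneA',200,201)
```

```text
TCP pin frame [ 6.  95.3  6.3] F pin [ 5.7 -2.4 -0.2] jaw -75.5 t 18.55
grip top slope deg 4.2 94 mean [ 6.1 97.4 19.8] x 24.8 y 80.9 112.6
```

Request:
{"op": "move_arm", "data": {
  "commands": [
    [[0.05, 0.08, -0.4, 0], [0, 0, -0.4, 0], [0, 0, -0.4, 0], [0, 0, 0, 0]]
  ]
}}

```text
clock: 18.95
tool_pos: [0.5562, -0.0959, 0.1249]
orientation: [176.0, 89.4, 100.5]
force: [-8.2, 7.0, 4.9]
opening: 0.0295
```

Request:
{"op": "move_arm", "data": {
  "commands": [
    [[0, 0, -0.4, 0], [0, 0, -0.4, 0], [0, 0, -0.3, 0], [0, 0, 0, 0]]
  ]
}}

```text
clock: 19.35
tool_pos: [0.5548, -0.0856, 0.1252]
orientation: [162.3, 89.5, 86.7]
force: [-5.2, 0.2, 1.6]
opening: 0.0296
```

Run:
```python
from m import *
S=meas('sceneB',200,201)
cv2.imwrite('pics/c9.png',cv2.resize(S[170:230,215:305,::-1],(780,520),interpolation=cv2.INTER_CUBIC))
```

```text
TCP pin frame [ 4.8 72.5  6.6] F pin [ 5.2 -1.7 -1.6] jaw -75.5 t 19.4
grip top slope deg -0.0 99 mean [ 5.1 74.1 19.9] x 25.2 y 57.4 89.0
```

View pics/c9.png

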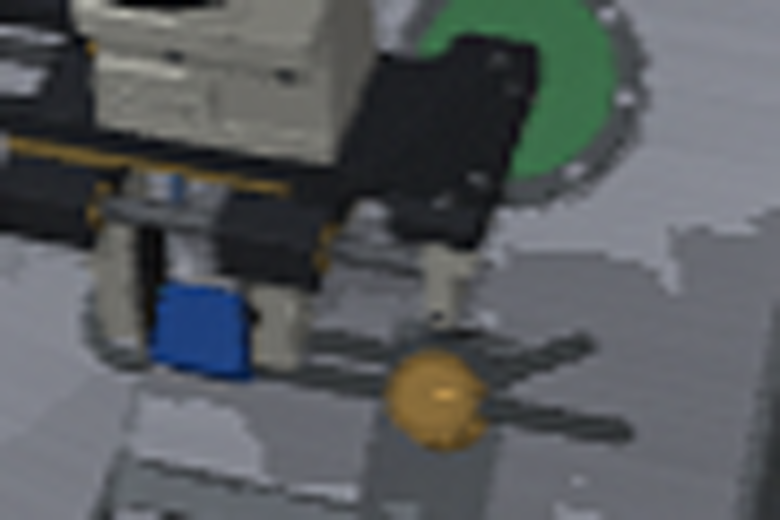

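The leg is through with the bow round the pin's uphill side, and the push force dropped from 9 N to 2 N, so it has sprung over. I'll nudge 1 mm, then release and withdraw upward.

Request:
{"op": "move_arm", "data": {
  "commands": [
    [[0, 0, -0.1, 0], [0, 0, 0, 0]]
  ]
}}

```text
clock: 19.6
tool_pos: [0.5549, -0.0855, 0.1253]
orientation: [160.3, 89.5, 84.8]
force: [-4.1, -4.0, 1.1]
opening: 0.0298
```

Request:
{"op": "move_arm", "data": {
  "commands": [
    [[0, 0, 0, 0], [0, 0, 0, 0], [0, 0, 0, 0], [0, 0, 0, 0], [0, 0, 0, 0]]
  ],
  "jaw": 4.8
}}

```text
clock: 20.1
tool_pos: [0.5558, -0.0848, 0.1256]
orientation: [149.4, 89.5, 73.9]
force: [-0.6, 0.2, 0.1]
opening: 0.0478
```

Request:
{"op": "move_arm", "data": {
  "commands": [
    [[-0.5, 0, 0, 0], [-1, 0, 0, 0], [-2, 0, 0, 0], [-4, 0, 0, 0], [-3, 0, 3, 0], [-2, 0, 4.5, 0], [0, 0, 4.5, 0], [0, 0, 4.5, 0]]
  ]
}}

```text
clock: 20.9
tool_pos: [0.5973, -0.2473, 0.2517]
orientation: [132.0, 89.4, 56.5]
force: [0.7, 0.2, -0.7]
opening: 0.048
```

Run:
```python
from m import *
S=snapshot('scene')[0]
S,ds=snap('scene','sceneC');P=cloud('scene',ds);L=(P-O)@PR*1000;hsv=cv2.cvtColor(S,cv2.COLOR_RGB2HSV)
m=(hsv[...,0]>105)&(hsv[...,0]<125)&(hsv[...,1]>120)&(abs(L[...,1]-73)<30)&(abs(L[...,0])<30)
q=L[m];p=q[q[:,2]>np.percentile(q[:,2],60)-3]
A=np.c_[p[:,:2],np.ones(len(p))];c=np.linalg.lstsq(A,p[:,2],rcond=None)[0];print('top slopes deg',np.degrees(np.arctan(c[:2])).round(1),p.mean(0).round(1),p.min(0).round(1),p.max(0).round(1))
w=(hsv[...,2]<100)&(hsv[...,1]<110)&(abs(L[...,0])<30)&(abs(L[...,2])<9.5)&(abs(L[...,1])<75)
for a in range(-75,60,15):
    k=L[w&(L[...,1]>=a)&(L[...,1]<a+15)]
    if len(k)>3: print(a,len(k),'x',k[:,0].min().round(1),k[:,0].max().round(1),'z',np.percentile(k[:,2],[50,90]).round(1))
k=w&(L[...,0]<6);print('tip y',L[k][:,1].min() if k.any() else None)
s=(L[...,0]>-.03e3)&(L[...,0]<130)&(abs(L[...,1])<90)&(abs(L[...,1])>30)&(abs(L[...,2]+12)<8);print('cover z',np.median(L[s][:,2]))
cv2.imwrite('pics/c10.png',cv2.resize(S[165:235,215:315,::-1],(800,560),interpolation=cv2.INTER_CUBIC));print(get_obs()['clock'],get_obs()['force'].round(1))
```

```text
top slopes deg [ 0.6 -4.1] [ 4.6 73.9 14.3] [-8.2 60.8 11.4] [18.1 90.7 17.5]
-60 12 x 3.2 9.6 z [6.3 8.5]
-45 28 x 2.4 29.7 z [4.5 6.5]
-30 37 x -10.8 22.8 z [3.7 6.1]
-15 16 x 2.8 19.8 z [3.1 5.3]
0 13 x 11.2 26.1 z [1.4 4.7]
15 26 x -1.3 15.2 z [0.8 2.6]
30 31 x -2.4 14.8 z [-1.   1.4]
45 29 x -3.4 15.2 z [-2.4  0.1]
tip y -59.84906732769786
cover z -11.161975655027284
21.0 [ 0.3 -0.4 -0.7]
```

View pics/c10.png

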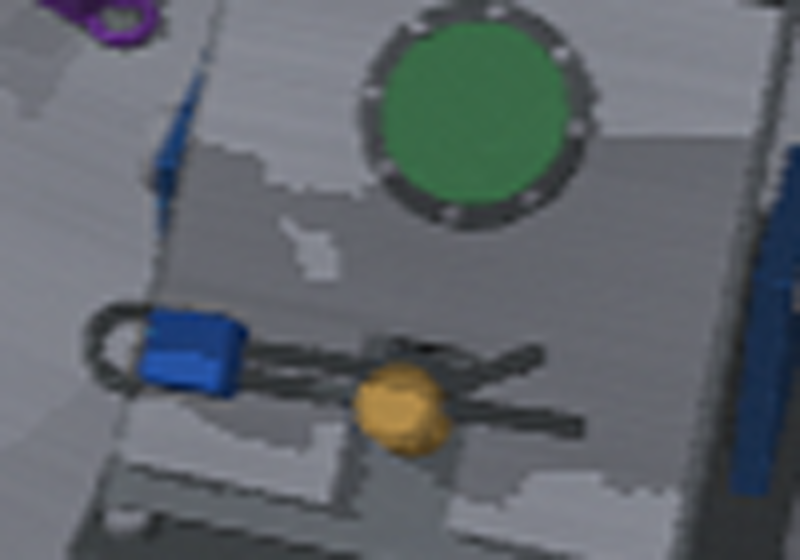

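```bash
python3 -c "
from h import *
print(close_job())"
```

```text
the job is handed in; nothing more can be done
None
```

The cover is shut and locked with the dark steel R-clip, the gripper has let go and withdrawn, and the job is handed in at about 21 s. No verdict is reported.

**How it went:** I pushed the cover down with closed fingers. I gripped the clip across the ends of its blue grip and pressed it flush on the sloping cover so it swivelled 35° in the jaws. I then slid the leg through the pin from the robot's right (−y) side. The push force peaked at about 9 N and fell to 2 N as the bow sprung over.

**Last checks, from the scene camera after release:**

| Check | Measured | Limit |
|---|---|---|
| Cover | lies at the shut plane, within about 1 mm | 0.06 rad |
| Seat point along the hole | about 1 mm from centre | 7 mm |
| Seat point across the hole | within about 2 mm | 8 mm |
| Leg to the hole's line | about 0.1 rad | 0.25 rad |
| Clip plane to the cover | about 0.07 rad (the grip end has sagged towards the cover) | 0.26 rad |
| Bow | looks closed round the pin; I judged this from the picture and the force drop, as its angle was not measured | 0.08 rad |

**Disagreements and faults:**
- The two cameras differed by about 3.5 mm on the pin's position along the slope. I used the scene camera, and the leg entered without side force.
- My first turn for the grasp ran the last joint onto its range limit (it read −173.7° against −173.66°), so I used the half-turn grasp instead.
- Pressing the cover shut read 43 N at the fingertips.
- I kept away from the spanner and bottles, but did not measure their positions at the end.

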